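# Turn the carousel to bring the squat tin to the front

## Robot

A 6-joint arm with a two-finger parallel gripper is mounted at the origin on a cart in front of the work surface, level with it; the furniture and walls round the work are solid. World frame = base frame: x ahead of the robot, y to its left, z up, the work surface at z = 0. Lengths are in mm, angles in rad, forces in N, time in s.
With the tool pointing down it reaches from about 350 to 775 mm from the base axis. Payload 7.3 kg.
Tool frame: the origin (TCP) lies on the centre line of the jaws, within the pads' length; the fingertips stand 17 mm ahead of it and the grasp point (between the pads) lies 2 mm behind it; z points along the fingers, y is the line along which they close (so a half turn about z gives the same grasp; the last joint's range is limited). The gripper opens to 92 mm and grips with 3 to 60 N. Pads are 19 mm wide; open, the fingers measure 130 mm over their backs; the gripper's body (75 mm by 190 mm) begins 47 mm behind the grasp point.
Start: joints at [1.051, 0.342, 1.524, -0, 1.275, -0.146], TCP at [191.693, 488.771, 243.741] pointing down, gripper open.
Joint ranges: [-2.53, 2.53], [-0.77, 2.02], [0.04, 2.7], [-1, 4.14], [0.28, 2.66], [-3.11, 3.11]. Speed limits (rad/s): [2.57, 2.57, 3.14, 3.14, 3.14, 3.14].

## Interface

Orientations are given as [roll, pitch, yaw] about the fixed x, y, z axes, in that order (R = Rz(yaw) Ry(pitch) Rx(roll)).
In Python, from plant import bot gives the robot as it stands. The module is installed in compiled form; this text tells all that it offers.
- The arm moves only by the shell command python3 -m pendant 'ROWS'. ROWS is JSON, a list of rows, each a list of 3 entries, a list of its own where there are three numbers: the shift along the world's x, y, z as a fraction of full scale, then the turn, a rotation vector about the world's x, y, z as a fraction of full scale, then the opening, from -1 (shut) to 1 (fully open), so that 0 is half open. In form: [[[tx, ty, tz], [rx, ry, rz], claw], ...]. A call has exactly 10 rows; each row shifts and turns the commanded pose from where the row before left it; what a row does not reach is not made up. Full scale, the value 1, is 30 mm for a shift and 0.12 rad for a turn. A row lasts 1/12 s, in which the tool goes at most 41.7 mm and 7.16 degrees, less where a joint would pass 70% of its speed; a pose out of reach is approached as far as the arm can. A call with a number of a shift or a turn outside -1 to 1 is refused whole. A call with a gripper value outside its range is refused whole. The fingers move at their own pace and stop on an object; the grip force is fixed at half the most. Time passes only in rows, so rows that do not move let the fingers close, or fill a call up. It gives the time, the measured TCP pose, the force, the opening and the grip force at its end, in the units of the state.
- bot.get_obs(): the state, without advancing time (a new reading comes with each control period).
- bot.capture(name): name is "scene" or "side" or "wrist"; returns the picture (400x640x3 uint8, blue, green, red); there is no depth.
- bot.camera_params(name): a dict with "fovy" (degrees; the focal length in pixels is half the picture's height over the tangent of half this angle, whatever the lens; pixels are square), "cx", "cy" (the principal point, pixels), "distortion" ([k1, k2, p1, p2, k3] as OpenCV has them; the pictures are not rectified), "camera_from_world" (4x4, takes a point from world to camera coordinates). Camera axes: x right, y down, z forward; pixel columns grow to the right and rows downward; lengths in mm; the calibration is good to about 2 mm. A picture is of the moment at which its call begins: read the wrist's pose just before it. camera_params takes no time and is no camera call; for the wrist camera it gives the pose at the moment of the call.
- bot.close_job(): hands the job in; it is judged then, once.
The state is a dict: "time": time; "joint_positions": joint angles; "dq": joint speeds; "tau": joint torques, N m; "tool_pos": TCP position; "tcp_rot": TCP orientation; "contact_force": force on the tool from outside, world axes, zero at the start; "moment": the same for the moment, N m; "grip_width": finger opening in mm; "finger_force": force on a finger pad.
Only numpy, scipy, OpenCV 4.12 (cv2) and the standard library are available. Lean on these libraries where they do the work, as an engineer would, in place of code of your own. Each camera call takes 0.05 s, during which the arm holds its last target. There are 200 camera calls.

## Task

Turn the round wooden carousel by gently pushing the upright pegs on its rim with the fingertips, without gripping them, until the squat tin stands right behind the steel pointer at the front, then let the carousel rest and draw back. Do not touch the tin or the jars, keep them standing in place on the carousel, and leave the mug and the timer where they are.

Things in the scene. Friction and masses are not known exactly. Their poses are not given: they have to be found in the camera images.
- pointer (a point): tip of the fixed steel pointer at the front of the carousel: an upright tab 22 mm wide on a strip coming out from under the disc, 176 mm from the axis, top at z = 0.050. It is fixed to the foot and does not turn; it may stand up to 20 degrees to either side of straight towards the robot
- axis (a point): centre of the top face of the round wooden carousel, on its upright turning axis. Disc 290 mm across, 18 mm thick, top face at z = 0.036; the foot is fixed to the worktop. Four things stand loose on it at 65 mm from the axis, a quarter turn apart; pegs stand half-way between them
- carousel (a joint): turn of the disc, rad, 0 at the start, grows anticlockwise seen from above; turns freely both ways for more than a full turn. The bearing is stiff (about 0.15 N m, some 1.2 N at a peg): the disc stays where it is left and coasts only a little
- peg_0: one of four equal upright wooden finger pegs on the rim of the disc, a quarter turn apart, 130 mm from the axis; 14 mm thick, 60 mm high above the disc (top at z = 0.096); they turn with the disc; origin at its foot on the disc
- peg_1: one of four equal upright wooden finger pegs on the rim of the disc, a quarter turn apart, 130 mm from the axis; 14 mm thick, 60 mm high above the disc (top at z = 0.096); they turn with the disc; origin at its foot on the disc
- peg_2: one of four equal upright wooden finger pegs on the rim of the disc, a quarter turn apart, 130 mm from the axis; 14 mm thick, 60 mm high above the disc (top at z = 0.096); they turn with the disc; origin at its foot on the disc
- peg_3: one of four equal upright wooden finger pegs on the rim of the disc, a quarter turn apart, 130 mm from the axis; 14 mm thick, 60 mm high above the disc (top at z = 0.096); they turn with the disc; origin at its foot on the disc
- tin_2: the squat tin can, 76 mm across and 58 mm high, shortest thing on the carousel; the one to bring to the front. Origin at the centre of its underside, z up
- jar_1: glass jar with a pale lid, 64 mm across, 97 mm high, loose on the carousel; origin at the centre of its underside, z up
- spice_jar_1: slim spice jar, 46 mm across, 106 mm high, loose on the carousel; origin at the centre of its underside, z up
- jar_2: glass jar with a dark lid, 63 mm across, 94 mm high, loose on the carousel; origin at the centre of its underside, z up
- mug_1: bystander: white mug, 80x115x91 mm, on the worktop to the right; origin under its centre
- twist_timer: bystander: kitchen timer, 68 mm across, 57 mm high, on the worktop near the left front; origin under its centre
There are look-alikes about, which are no part of the job. Leave any blue look-alike of the spice_jar_1 alone. What is shaped like the jar_1 but yellow is not meant.

How it is judged:
By the outcome, as a careful person would: the job done as asked, in the order asked, and still so for the second after the job is handed in, with the robot touching nothing.
It also fails if it takes over 64 s, if anything falls off the work surface, if the arm or the gripper's body presses on something with over 40 N, if the wrist force passes 120 N, or if a joint passes its speed limit or range.

## Working session

There is one attempt and no reset: what is moved stays moved. The work goes in short steps, Python scripts to look and compute and a shell command to move; the robot and the scene stay as the last step left them, time stands still between calls to the robot, and variables do not carry over. Pictures are saved under pics/ and viewed, at most 10 in all, crops included, and the job is handed in when it is done.

```bash
mkdir -p pics
python3 - <<'E'
from plant import bot
import cv2
for n in("scene","side"):
    im=bot.capture(n); cv2.imwrite(f"pics/{n}0.png",im)
    print(n,bot.camera_params(n))
o=bot.get_obs();print(o["time"],o["tool_pos"],o["tcp_rot"],o["grip_width"])
E
```

```text
scene {'fovy': 47.684032948587884, 'cx': 311.380738182559, 'cy': 198.5971702505982, 'distortion': array([-0.06219689,  0.        ,  0.        ,  0.        ,  0.        ]), 'camera_from_world': array([[ 4.88041968e-01, -8.72696795e-01,  1.46745447e-02,
        -2.56062342e+02],
       [-6.45735512e-01, -3.72326968e-01, -6.66632040e-01,
         4.01701221e+02],
       [ 5.87231373e-01,  3.15868538e-01, -7.45242498e-01,
         1.08520893e+03],
       [ 0.00000000e+00,  0.00000000e+00,  0.00000000e+00,
         1.00000000e+00]])}
side {'fovy': 42.22161442333372, 'cx': 317.19240295406826, 'cy': 201.9454494059615, 'distortion': array([-0.16051251,  0.        ,  0.        ,  0.        ,  0.        ]), 'camera_from_world': array([[-9.96263907e-01, -8.63581134e-02,  7.10324730e-04,
         5.61125913e+02],
       [-5.79181340e-02,  6.62021885e-01, -7.47243276e-01,
         5.36197878e+01],
       [ 6.40602690e-02, -7.44492646e-01, -6.64550210e-01,
         1.58096629e+03],
       [ 0.00000000e+00,  0.00000000e+00,  0.00000000e+00,
         1.00000000e+00]])}
0.1 [191.49995924 488.4736438  243.11361587] [-3.14022168e+00 -2.35092552e-04  2.76782699e+00] 91.42931148839584
```

View pics/scene0.png

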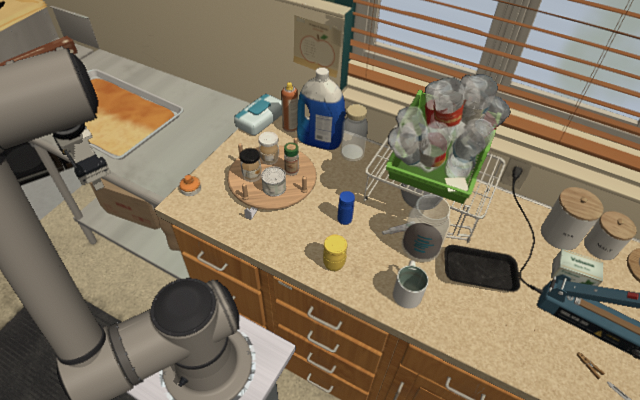

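View pics/side0.png

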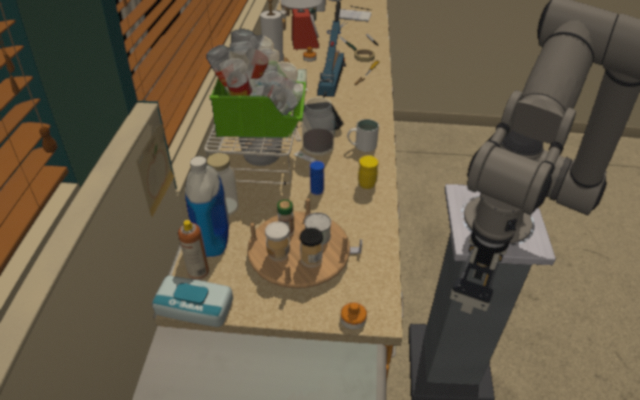

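The carousel is centred near (272,177) in the scene view, with the dark-lid jar at (250,160), the pale-lid jar at (268,147), the spice jar at (291,157) and the tin at (273,182). The pointer is at (250,213). The look-alikes, blue at (346,208) and yellow at (335,252), stand off the disc. Next is a close crop.

Run:
```python
import cv2
a=cv2.imread("pics/scene0.png")[120:230,215:335];cv2.imwrite("pics/c0.png",cv2.resize(a,None,fx=5,fy=5,interpolation=cv2.INTER_CUBIC))
```

```text
(no output)
```

View pics/c0.png

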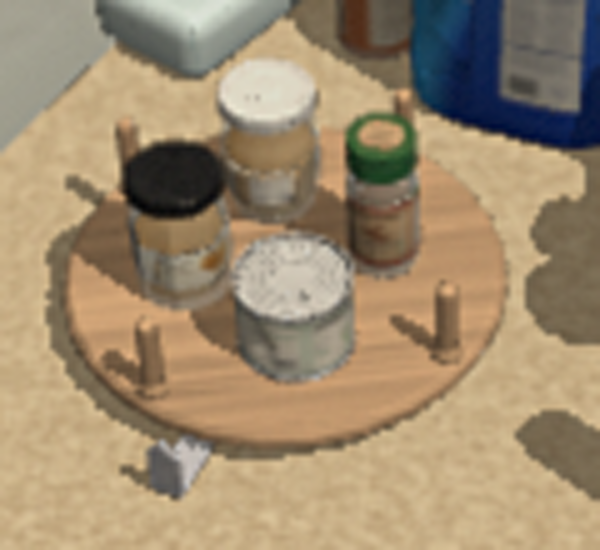

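The crop confirms the tin, the only short thing on the disc, at crop (294,277). Peg tops are at (148,320), (447,286), (127,121) and (403,93), and the pointer tab is at about (168,455).

```bash
cat > h.py <<'E'
import numpy as np,cv2
from plant import bot
def K(p):
    f=200/np.tan(np.radians(p["fovy"])/2);return np.array([[f,0,p["cx"]],[0,f,p["cy"]],[0,0,1]])
def back(n,uv,z,p=None):
    p=p or bot.camera_params(n);T=p["camera_from_world"]
    q=cv2.undistortPoints(np.array([[uv]],float),K(p),p["distortion"])[0,0]
    d=T[:3,:3].T@np.array([*q,1]);c=-T[:3,:3].T@T[:3,3]
    return c+d*(z-c[2])/d[2]
def proj(n,X,p=None):
    p=p or bot.camera_params(n);T=p["camera_from_world"]
    return cv2.projectPoints(np.array(X,float).reshape(-1,3),cv2.Rodrigues(T[:3,:3])[0],T[:3,3],K(p),p["distortion"])[0][:,0]
E
python3 - <<'E'
from h import *
P={"pA":(148,322,95),"pB":(447,286,95),"pC":(127,121,95),"pD":(403,93,95),"tin":(294,277,94),"dark":(175,175,130),"pale":(268,92,133),"spice":(382,130,142),"ptr":(167,447,50)}
W={k:back("scene",(215+(u+.5)/5-.5,120+(v+.5)/5-.5),z)[:2] for k,(u,v,z) in P.items()}
c=np.mean([W[k] for k in("pA","pB","pC","pD")],0)
c2=np.mean([W[k] for k in("tin","dark","pale","spice")],0)
print(c.round(),c2.round())
for k,w in W.items():
    d=w-c;print(k,w.round(),np.hypot(*d).round(),np.degrees(np.arctan2(d[1],d[0])).round(1))
for n,uv in(("mug",(410,300)),("timer",(190,190))):print(n,back("scene",uv,0)[:2].round())
E
```

```text
[603. 192.] [602. 191.]
pA [474. 204.] 130.0 174.5
pB [590.  64.] 129.0 -95.8
pC [617. 321.] 130.0 83.9
pD [731. 179.] 129.0 -5.9
tin [551. 150.] 67.0 -140.9
dark [560. 240.] 65.0 132.2
pale [651. 231.] 62.0 38.9
spice [648. 144.] 66.0 -47.3
ptr [428. 164.] 177.0 -170.8
mug [ 411. -368.]
timer [434. 402.]
```

Estimates:

| Item | Value |
|---|---|
| Axis | (603,192) |
| Peg A | 174° |
| Tin | -141° |
| Pointer | about -171° |
| Turn needed | about -30° (clockwise) |

I'll push peg A towards +y with the fingers shut. The present yaw already lies along the mean tangent.

```bash
python3 -m pendant '[[[0.74,-0.89,0],[0,0,0],-1],[[0.74,-0.89,0],[0,0,0],-1],[[0.74,-0.89,0],[0,0,0],-1],[[0.74,-0.89,0],[0,0,0],-1],[[0.74,-0.89,0],[0,0,0],-1],[[0.74,-0.89,0],[0,0,0],-1],[[0.74,-0.89,0],[0,0,0],-1],[[0.74,-0.89,0],[0,0,0],-1],[[0.74,-0.89,0],[0,0,0],-1],[[0.74,-0.89,0],[0,0,0],-1]]'
python3 -m pendant '[[[0.74,-0.89,0],[0,0,0],-1],[[0.74,-0.89,0],[0,0,0],-1],[[0,0,0],[0,0,0],-1],[[0,0,-0.5],[0,0,0],-1],[[0,0,-0.5],[0,0,0],-1],[[0,0,-0.5],[0,0,0],-1],[[0,0,-0.5],[0,0,0],-1],[[0,0,-0.5],[0,0,0],-1],[[0,0,0],[0,0,0],-1],[[0,0,0],[0,0,0],-1]]'
python3 - <<'E'
from h import *
for n in("scene","wrist"):
    o=bot.get_obs();p=bot.camera_params(n);cv2.imwrite(f"pics/{n}1.png",bot.capture(n))
import json;json.dump({k:np.array(v).tolist() for k,v in p.items()},open("w1.json","w"))
print(o["time"],o["tool_pos"],o["tcp_rot"],p["camera_from_world"])
E
```

```text
time: 0.93
tool_pos: [414.3, 220.2, 243.5]
tcp_rot: [-3.141, -0.0, 2.768]
contact_force: [0.9, 0.6, -0.5]
grip_width: 30.1
finger_force: 0.0
time: 1.77
tool_pos: [457.4, 168.5, 168.3]
tcp_rot: [-3.141, -0.002, 2.768]
contact_force: [0.2, 0.7, 0.2]
grip_width: 0.6
finger_force: 0.0
1.8167 [458.10120229 168.60020941 169.08011255] [ 3.14154085e+00 -1.24297958e-04  2.76800098e+00] [[ 3.65615292e-01  9.30766057e-01 -7.41636248e-05 -3.23304405e+02]
 [ 8.95521994e-01 -3.51749310e-01  2.72603705e-01 -3.64578178e+02]
 [ 2.53704189e-01 -9.97344986e-02 -9.62126402e-01  2.18096785e+02]
 [ 0.00000000e+00  0.00000000e+00  0.00000000e+00  1.00000000e+00]]
```

View pics/wrist1.png

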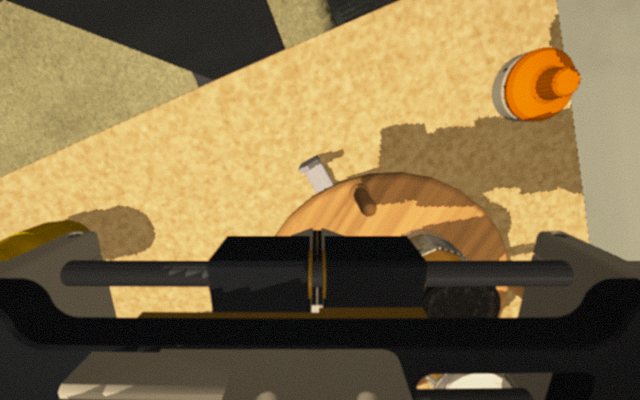

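The wrist view shows the pointer's top edge from about (301,163) to (322,157) and peg A from (357,188) to (370,208). The timer at (540,85) is clear.

Run:
```python
from h import *
import json
p={k:np.array(v) for k,v in json.load(open("w1.json")).items()}
print(proj("",[[474,204,96],[474,204,36],[428,164,50],[428,164,0]],p).round(1))
for uv in((301,163),(322,157),(311.5,160)):
  w=back("",uv,50,p)[:2];d=w-[603,192];print(w.round(1),np.hypot(*d).round(1),np.degrees(np.arctan2(d[1],d[0])).round(1))
for uv,z in(((369,207),96),((357,188),36)): print(back("",uv,z,p).round(1))
for f,o in(("wrist1",(280,140,120,100)),):
  x,y,w,h=o;cv2.imwrite("pics/c1.png",cv2.resize(cv2.imread(f"pics/{f}.png")[y:y+h,x:x+w],None,fx=6,fy=6,interpolation=cv2.INTER_CUBIC))
```

```text
[[365.8 217.1]
 [355.8 197.4]
 [301.7 172.5]
 [304.  164.5]]
[419.4 166.8] 185.3 -172.2
[421.4 187.1] 181.7 -178.5
[420.4 177. ] 183.2 -175.3
[466.8 209.1  96. ]
[465.1 208.3  36. ]
```

View pics/c1.png

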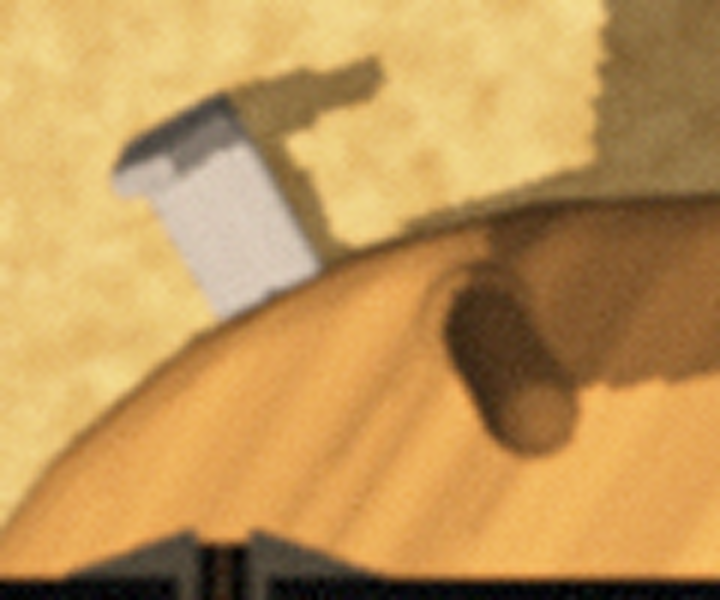

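Peg A is at crop (535,412), a few pixels from the prediction, and the finger path is clear. I'll descend, then push slowly for about 24° first.

```bash
python3 -m pendant '[[[0,0,-0.4],[0,0,0],-1],[[0,0,-0.4],[0,0,0],-1],[[0,0,-0.4],[0,0,0],-1],[[0,0,-0.4],[0,0,0],-1],[[0,0,-0.4],[0,0,0],-1],[[0,0,-0.4],[0,0,0],-1],[[0,0,0],[0,0,0],-1],[[0.03,0.08,0],[0,0,0],-1],[[0.03,0.08,0],[0,0,0],-1],[[0.03,0.08,0],[0,0,0],-1]]'
python3 -m pendant '[[[0.04,0.1,0],[0,0,0],-1],[[0.04,0.1,0],[0,0,0],-1],[[0.04,0.1,0],[0,0,0],-1],[[0.04,0.1,0],[0,0,0],-1],[[0.04,0.1,0],[0,0,0],-1],[[0.04,0.1,0],[0,0,0],-1],[[0.04,0.1,0],[0,0,0],-1],[[0.04,0.1,0],[0,0,0],-1],[[0.04,0.1,0],[0,0,0],-1],[[0.04,0.1,0],[0,0,0],-1]]'
python3 -m pendant '[[[0.04,0.1,0],[0,0,0],-1],[[0.04,0.1,0],[0,0,0],-1],[[0.04,0.1,0],[0,0,0],-1],[[0.04,0.1,0],[0,0,0],-1],[[0.03,0.08,0],[0,0,0],-1],[[0.03,0.06,0],[0,0,0],-1],[[0.02,0.04,0],[0,0,0],-1],[[0.01,0.02,0],[0,0,0],-1],[[0,0,0],[0,0,0],-1],[[0,0,0],[0,0,0],-1]]'
python3 - <<'E'
from h import *
im=bot.capture("scene");cv2.imwrite("pics/s2.png",im)
print(bot.get_obs()["tool_pos"])
a=im[120:230,215:335];cv2.imwrite("pics/c2.png",cv2.resize(a,None,fx=5,fy=5,interpolation=cv2.INTER_CUBIC))
E
```

```text
time: 2.7
tool_pos: [461.6, 176.0, 97.9]
tcp_rot: [3.14, 0.002, 2.768]
contact_force: [-0.2, -0.3, -0.7]
grip_width: 0.2
finger_force: 0.0
time: 3.53
tool_pos: [472.8, 205.9, 96.7]
tcp_rot: [-3.142, -0.0, 2.768]
contact_force: [-2.0, -0.4, -0.0]
grip_width: 0.2
finger_force: 0.7
time: 4.37
tool_pos: [480.6, 223.6, 96.8]
tcp_rot: [3.141, 0.0, 2.768]
contact_force: [-0.4, -0.1, -0.3]
grip_width: 0.4
finger_force: 0.1
[480.53797995 223.61550915  96.83018539]
```

View pics/c2.png

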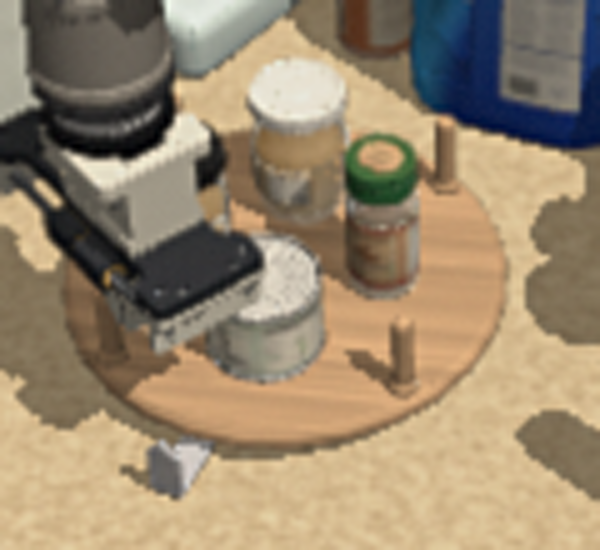

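The disc has turned clockwise and the tin is nearly behind the pointer. Peg B's top is at crop (402,322) and peg D's at (446,122).

Run:
```python
from h import *
c=np.array([603,192])
for k,u,v in(("pB",402,322),("pD",446,121)):
    w=back("scene",(215+(u+.5)/5-.5,120+(v+.5)/5-.5),95)[:2];d=w-c;print(k,w.round(),np.degrees(np.arctan2(d[1],d[0])).round(1))
for a in(-169,-172,-175):
    r=np.radians(a);e=np.array([np.cos(r),np.sin(r)]);t=np.array([-e[1],e[0]])
    q=[[*(c+176*e+s*11*t),z] for z in(50,20) for s in(-1,1)]+[[*(c+150*e+s*11*t),20] for s in(-1,1)]
    print(a,((proj("scene",q)-[215,120]+.5)*5-.5).round(0).tolist())
```

```text
pB [550.  72.] -113.8
pD [721. 140.] -23.7
-169 [[160.0, 443.0], [194.0, 452.0], [164.0, 475.0], [198.0, 484.0], [181.0, 445.0], [214.0, 453.0]]
-172 [[146.0, 439.0], [179.0, 449.0], [151.0, 471.0], [183.0, 481.0], [170.0, 441.0], [202.0, 451.0]]
-175 [[133.0, 433.0], [165.0, 445.0], [138.0, 465.0], [170.0, 477.0], [159.0, 436.0], [190.0, 448.0]]
```

Run:
```python
import cv2
a=cv2.imread("pics/scene0.png")[200:225,238:262]
cv2.imwrite("pics/c3.png",cv2.resize(a,None,fx=20,fy=20,interpolation=cv2.INTER_NEAREST))
```

```text
(no output)
```

View pics/c3.png

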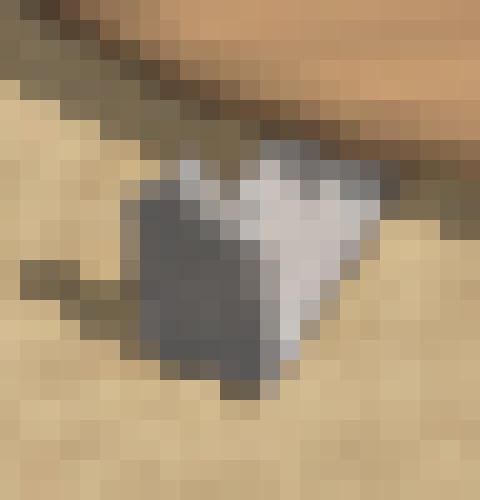

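The pointer is at about -171.5° (tab face columns 245 to 251.5). The disc has turned -18°, so about -12.7° remains, which is roughly (14.4, 24.8) mm more.

```bash
python3 -m pendant '[[[0.04,0.07,0],[0,0,0],-1],[[0.06,0.1,0],[0,0,0],-1],[[0.06,0.1,0],[0,0,0],-1],[[0.06,0.1,0],[0,0,0],-1],[[0.06,0.1,0],[0,0,0],-1],[[0.06,0.1,0],[0,0,0],-1],[[0.06,0.1,0],[0,0,0],-1],[[0.04,0.08,0],[0,0,0],-1],[[0.03,0.05,0],[0,0,0],-1],[[0.01,0.02,0],[0,0,0],-1]]'
python3 -m pendant '[[[0,0,0],[0,0,0],-1],[[0,0,0],[0,0,0],-1],[[-0.04,-0.1,0],[0,0,0],-1],[[-0.08,-0.2,0],[0,0,0],-1],[[-0.08,-0.2,0],[0,0,0],-1],[[-0.04,-0.1,0],[0,0,0],-1],[[0,0,0],[0,0,0],-1],[[0,0,0.3],[0,0,0],-1],[[0,0,0.8],[0,0,0],-1],[[0,0,0.8],[0,0,0],-1]]'
python3 -m pendant '[[[0,0,0.8],[0,0,0],-1],[[0,0,0.8],[0,0,0],-1],[[-0.6,-0.6,0.5],[0,0,0],-1],[[-0.6,-0.6,0],[0,0,0],-1],[[-0.6,-0.6,0],[0,0,0],-1],[[-0.4,-0.8,0],[0,0,0],-1],[[-0.3,-0.8,0],[0,0,0],-1],[[0,-0.9,0],[0,0,0],-1],[[0,-0.4,0],[0,0,0],-1],[[0,0,0],[0,0,0],-1]]'
python3 - <<'E'
from h import *
im=bot.capture("scene")
a=im[120:230,215:335];cv2.imwrite("pics/c4.png",cv2.resize(a,None,fx=5,fy=5,interpolation=cv2.INTER_CUBIC))
E
```

```text
time: 5.25
tool_pos: [495.0, 248.4, 96.8]
tcp_rot: [3.141, 0.0, 2.768]
contact_force: [-0.3, -1.5, -0.0]
grip_width: 0.6
finger_force: 0.7
time: 6.08
tool_pos: [487.0, 230.0, 154.3]
tcp_rot: [-3.141, -0.002, 2.768]
contact_force: [0.3, 0.3, 0.4]
grip_width: 0.3
finger_force: 0.0
time: 6.92
tool_pos: [412.6, 87.4, 217.7]
tcp_rot: [3.141, 0.002, 2.765]
contact_force: [0.0, 0.2, 0.1]
grip_width: 0.3
finger_force: 0.0
```

View pics/c4.png

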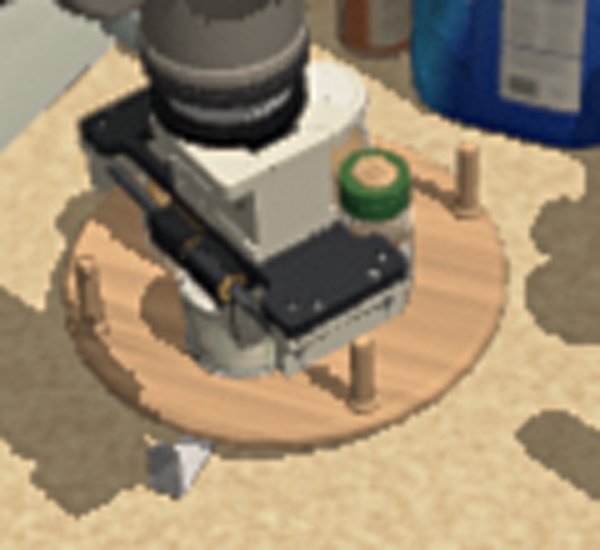

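The arm hides part of the view. Peg tops are now at crop (86,265), (362,345) and (467,149). I'll draw back further and measure.

```bash
python3 -m pendant '[[[0.2,-0.9,0.3],[0,0,0],-1],[[0.2,-0.9,0.3],[0,0,0],-1],[[0.2,-0.9,0.3],[0,0,0],-1],[[0,-0.9,0.3],[0,0,0],-1],[[0,-0.9,0.3],[0,0,0],-1],[[0,-0.9,0.3],[0,0,0],-1],[[0,-0.9,0],[0,0,0],-1],[[0,-0.5,0],[0,0,0],-1],[[0,0,0],[0,0,0],-1],[[0,0,0],[0,0,0],-1]]'
python3 - <<'E'
from h import *
im=bot.capture("scene")
a=im[120:230,215:335];cv2.imwrite("pics/c5.png",cv2.resize(a,None,fx=5,fy=5,interpolation=cv2.INTER_CUBIC))
c=np.array([603,192])
for k,u,v in(("pA",86,265),("pB",362,345),("pD",467,149)):
    w=back("scene",(215+(u+.5)/5-.5,120+(v+.5)/5-.5),95)[:2];d=w-c;print(k,w.round(),np.degrees(np.arctan2(d[1],d[0])).round(1))
E
```

```text
time: 7.8
tool_pos: [430.8, -114.4, 270.8]
tcp_rot: [3.141, -0.0, 2.767]
contact_force: [-0.9, 0.2, -0.3]
grip_width: 0.8
finger_force: 0.0
pA [495. 265.] 145.9
pB [522.  83.] -126.7
pD [705. 115.] -37.3
```

View pics/c5.png

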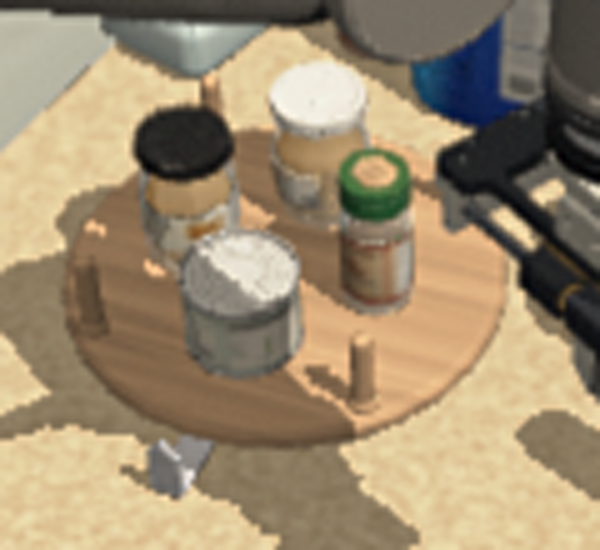

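The tin, top centre at crop (241,275), stands upright right behind the pointer, and the jars are all standing. I'll check it directly and hand in if it agrees.

Run:
```python
from h import *
d=back("scene",(215+241.5/5-.5,120+275.5/5-.5),94)[:2]-[603,192]
a=np.degrees(np.arctan2(d[1],d[0]));print(d.round(),a)
if abs(a+171.5)<2.5: print(bot.close_job())
```

```text
[-67. -13.] -168.68594946421118
```

Run:
```python
from h import *
c=np.array([603,192]);th=np.linspace(0,2*np.pi,60)
for a in(-140.8,-168,-170,-172):
    r=np.radians(a);m=c+65*np.array([np.cos(r),np.sin(r)])
    q=[[m[0]+38*np.cos(t),m[1]+38*np.sin(t),z] for z in(36,94) for t in th]
    P=(proj("scene",q)-[215,120]+.5)*5-.5;print(a,P.min(0).round(1),P.max(0).round(1))
```

```text
-140.8 [231.6 231.2] [358.2 383.7]
-168 [182.2 228.6] [310.1 380.9]
-170 [178.8 227.8] [306.7 380. ]
-172 [175.4 226.9] [303.5 379. ]
```

The tin's outline fits best at about -171.2°, against the pointer at -171.5°, so I'm handing in.

```bash
python3 -c "
from plant import bot
print(bot.close_job())"
```

```text
the job is handed in; nothing more can be done
None
```

The carousel is turned about 30° clockwise, so the squat tin stands right behind the pointer (within about 1° by my estimate, though one rougher reading put it nearly 3° off); the jars are standing, the arm is drawn back, and the job is handed in.

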